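# Slide the mat-trimming fence into its notch and bolt it

## Task

On the tatami-trimming jig, push the loose wooden fence board along its two rails towards the bolt, gently and without lifting it, until you feel it drop flat into the notches cut in both rails. Then push the small wooden bolt fully across so that its tongue lies over the edge of the fence and locks it. Leave the hammer, whetstone and pin jar alone, and finish with the hand clear.

Things in the scene. Friction and masses are not known exactly. Their poses are not given: they have to be found in the camera images.
- jig: Fixed wooden jig, 300 (x) x 400 (y) mm, level; origin at the centre of its underside. Two rails run along its y at x = 95 to 128 mm either side, tops 38 mm above the table, each with an outer lip 46 mm high. Between them lies a straw mat, top at 24 mm, where fingertips can reach down behind the fence. A block (70 mm in x, y = +100 to +185 mm, top at 50 mm) carries the bolt.
- notch (a point): Fixed on the jig, 60 mm from its origin towards +y, 31 mm above the table: centre of the notch floor, half-way between the rails. Both rails have the same notch here, 64 mm long in y, 7 mm deep, with square ends. Axes as the jig's. The seated fence's origin lies here.
- fence: Loose pale wooden board, 250 (x) x 60 (y) x 18 (z) mm, 0.2 to 0.4 kg, lying flat across both rails, 3 mm play at each end; origin at the centre of its underside. Starts 100 to 190 mm from the notch on the jig's -y side; a few newtons slide it to +y. Over the notch it drops 7 mm (leading edge may dip first), its top from 56 to 49 mm above the table, and is stopped by the notch ends, 2 mm play.
- fence_top (a point): Centre of the fence's top face, 18 mm above its origin. Two round-headed marking pins, 58 mm high with 20 mm heads, stand in the fence 105 mm from here on either side along its x; between them its top and its long sides are free.
- bolt (a joint): Travel of the bolt in m along the jig's -y: 0 = open, 0.042 = its stop, fully across. Starts at 0 to 0.008 and stays where it is left; 2 to 4 N moves it. Its tongue (40 mm wide, 9 mm thick, underside 51 mm above the table) passes over the seated fence and then overlaps it by about 27 mm, but is blocked by a fence that has not dropped.
- post (a point): On the bolt: centre of its upright thumb post, a dark wooden plate 40 mm in jig x, 16 mm in jig y, from 60 to 94 mm above the table (this point is at 80 mm). To lock, push its far side (jig +y) towards jig -y. Behind the post 7 mm of the tongue sticks out, top at 60 mm above the table. Axes as the jig's.
- hammer: Bystander: hammer, some 260 mm long, lying on the table to the left of the jig, its head towards the robot.
- whetstone: Bystander: whetstone on its wooden holder, 210 x 75 x 42 mm, lying to the right of the jig.
- pin_jar: Bystander: glass jar with steel lid, 64 mm across, 85 mm high, standing on the table beyond the jig, at its left.

How it is judged:
On the way, in this order (a step that is already met when the one before it is completed fails the run):
1. the fence has dropped flat into both notches, with the bolt still open (z of fence in the frame of notch between -0.003 and 0.0025 m and y of fence in the frame of notch between -0.005 and 0.005 m and angle between fence's own z axis and vertical below 0.03 rad and angle between the x axis of fence and the x axis of jig, either way round below 0.05 rad and value of joint bolt below 0.02 m), for 0.2 s.
2. the bolt is pushed across over the fence (value of joint bolt above 0.036 m), for 0.2 s.
At the end, for the whole second after the job is handed in: The fence lies at rest, flat in both notches (underside within 2.5 mm of the notch floor, centred within 5 mm along the rails, level within 0.03 rad, square within 0.05 rad), and the bolt is pushed at least 36 of its 42 mm across it (z of fence in the frame of notch between -0.003 and 0.0025 m and y of fence in the frame of notch between -0.005 and 0.005 m and angle between fence's own z axis and vertical below 0.03 rad and angle between the x axis of fence and the x axis of jig, either way round below 0.05 rad and value of joint bolt above 0.036 m and linear speed of fence below 0.01 m/s); the robot touches nothing.
It fails at once if the fence is lifted off its rails (underside centre above 50 mm) (height (world z) of fence above 0.05 m).
It fails at once if the fence is tipped up (angle between fence's own z axis and vertical above 0.6 rad).
It fails at once if the fence is rammed (more than 50 N) (contact force between the fingers and fence above 50 N).
It fails at once if the hammer, whetstone or pin jar is moved (over 30 mm) (distance of any of hammer, whetstone, pin_jar from where it was at the start of the episode above 0.03 m).
It also fails if it takes over 48 s, if anything falls off the work surface, if the arm or the gripper's body presses on something with over 40 N, if the wrist force passes 120 N, or if a joint passes its speed limit or range.

## Robot

A 7-joint arm with a two-finger parallel gripper is mounted at the origin on the work surface. World frame = base frame: x ahead of the robot, y to its left, z up, the work surface at z = 0. Lengths are in m, angles in rad, forces in N, time in s.
With the tool pointing down it reaches from about 0.425 to 0.875 m from the base axis. Payload 8.4 kg.
Tool frame: the origin (TCP) lies where the fingers leave the gripper's body, on its centre line; the fingertips stand 73 mm ahead of it and the grasp point (between the pads) lies 54 mm ahead of it; z points along the fingers, x is the direction in which the jaws open and shut, and the axes are right-handed (so a half turn about z gives the same grasp; the last joint's range is limited). The gripper opens to 85 mm and grips with 20 to 120 N. Pads are 22 mm wide; open, the fingers measure 114 mm over their backs; the gripper's body (76 mm by 85 mm) begins 54 mm behind the grasp point. The pads swing forward as they close: fully open they stand 13 mm farther back than shut.
Start: joints at [-1.417, 0.333, 0.04, 1.465, -0.013, 1.343, -0.059], TCP at [0.163, 0.629, 0.304] pointing down, gripper open.
Joint ranges: [-2.58, 2.58], [-0.38, 2.09], [-1.3, 1.39], [0.25, 2.4], [-1.5, 4.64], [0.08, 2.09], [-2.65, 2.65]. Speed limits (rad/s): [2.22, 2.22, 2.79, 2.79, 3.14, 3.14, 3.14].

## Interface

Orientations are given as a unit quaternion [x, y, z, w].
In Python, from plant import observe, snapshot, hand_in gives the robot as it stands.
- The arm moves only by the tool arm_command, never from a script. Its argument "deltas" is a list that holds one entry, the list of rows, each a list of 7 numbers: the shift along the tool's x, y, z in units of 25 mm (1.0 is 25 mm), then the turn, a rotation vector about the tool's x, y, z in units of 5 degrees (1.0 is 5 degrees), then the gripper command: -1 is fully open, 1 is shut, values between are in proportion. In form: [[[dx, dy, dz, ax, ay, az, jaw], ...]]. A call has 1 to 8 rows; each row shifts and turns the commanded pose from where the row before left it, along the tool's axes as they then stand; what a row does not reach is not made up. A row lasts 1/12 s, in which the tool goes at most 41.7 mm and 7.16 degrees, less where a joint would pass 70% of its speed; a pose out of reach is approached as far as the arm can. A call is refused whole if a number of a shift passes 1 or a number of a turn 1, either way. A call with a gripper value outside its range is refused whole. The fingers move at their own pace and stop on an object; "force" is the grip in N (left out, the last holds). Time passes only in rows, so rows that do not move let the fingers close. It gives the time, the measured TCP pose, the force and the opening at its end, in the units of the state.
- observe(): the state, without advancing time (a new reading comes with each control period).
- snapshot(name): name is "scene" or "top"; returns a dict with "color" (384x512x3 uint8, red, green, blue), "fx", "fy", "cx", "cy" (pixels), "eye" and "rotation" of the camera in the world. Camera axes: x right, y down, z forward; pixel columns grow to the right and rows downward; lengths in m; the calibration is good to about 2 mm. A picture is of the moment at which its call begins. There is no depth.
- hand_in(): hands the job in, once; it reports no verdict.
The state is a dict: "time": time; "q": joint angles; "dq": joint speeds; "tau": joint torques, N m; "eef_pos": TCP position; "ee_rot": TCP orientation; "force": force on the tool from outside, world axes, zero at the start; "wrist_torque": the same for the moment, N m; "opening": finger opening in m.
Only numpy, scipy, OpenCV 4.12 (cv2) and the standard library are available. Lean on these libraries where they do the work, as an engineer would, in place of code of your own. Each camera call takes 0.05 s, during which the arm holds its last target. There are 200 camera calls.

## Working session

There is one attempt and no reset: what is moved stays moved. The work goes in short steps, Python scripts to look and compute and a tool call to move; the robot and the scene stay as the last step left them, time stands still between calls to the robot, and variables do not carry over. Pictures are saved under pics/ and viewed, about 8 in all and at most 12, crops included, and the job is handed in when it is done.

Besides the shell and the picture viewer there is one more tool, called after "Emit:" as name(argument=value, ...), one argument or row to a line, values as JSON. arm_command: Moves the arm, as the interface text tells. Its arguments: {"type":"object","properties":{"deltas":{"type":"array"},"force":{"type":"number"}},"required":["deltas"]}

```bash
mkdir -p pics; ls; python3 - <<'E'
from plant import *
import cv2,numpy as np
for n in("scene","top"):
    s=snapshot(n); cv2.imwrite(f"pics/{n}0.png",s["color"][:,:,::-1]); print(n,s["fx"],s["fy"],s["cx"],s["cy"],np.round(s["eye"],4),np.round(s["rotation"],4).tolist())
o=observe();print({k:np.round(v,3).tolist() for k,v in o.items()})
a=cv2.imread("pics/scene0.png");b=cv2.imread("pics/top0.png")
E
```

```text
pics
scene 423.9523722625933 423.9523722625933 261.8893236328446 188.4887636116304 [ 1.0238 -0.7633  1.1084] [0.91, 0.2268, -0.0855, -0.3364]
top 434.72418358481633 434.72418358481633 255.78043104739953 186.09753361915014 [0.3997 0.0022 1.5122] [0.7077, -0.7032, 0.0449, -0.0518]
{'time': 0.1, 'q': [-1.417, 0.334, 0.04, 1.466, -0.013, 1.343, -0.058], 'dq': [0.001, -0.001, 0.0, -0.003, -0.001, -0.003, 0.003], 'tau': [0.005, -66.002, 1.371, -40.647, 0.017, 0.009, -0.0], 'eef_pos': [0.162, 0.629, 0.303], 'ee_rot': [0.791, 0.612, -0.001, 0.0], 'force': [0.14, 0.381, -0.03], 'wrist_torque': [-0.025, -0.024, -0.022], 'opening': 0.085}
```

View pics/top0.png

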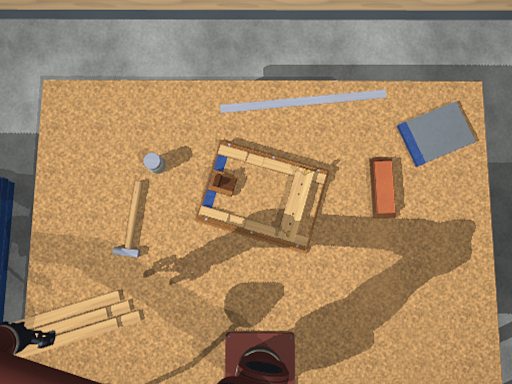

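View pics/scene0.png

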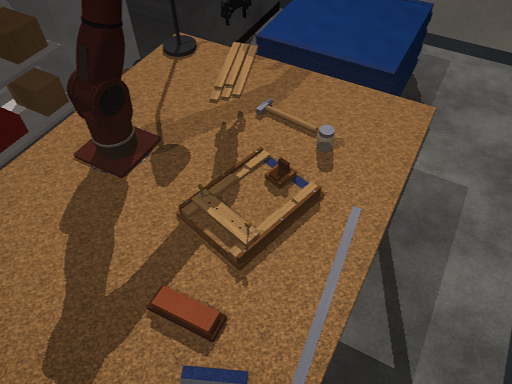

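The top view shows the jig with corners near (221,141), (328,170), (309,248) and (197,215). The bolt is at about (223,182) and the fence at about (299,202). The scene view agrees. I'll enlarge the top view to get accurate corners.

```bash
cat > h.py <<'E'
import numpy as np, cv2
from scipy.spatial.transform import Rotation as R
from plant import *
def ray(s,uv,z):
    d=R.from_quat(s["rotation"]).apply([(uv[0]-s["cx"])/s["fx"],(uv[1]-s["cy"])/s["fy"],1]); e=np.array(s["eye"])
    return e+d*(z-e[2])/d[2]
def proj(s,p):
    c=R.from_quat(s["rotation"]).inv().apply(np.asarray(p)-s["eye"])
    return np.c_[c[:,0]/c[:,2]*s["fx"]+s["cx"],c[:,1]/c[:,2]*s["fy"]+s["cy"]]
def crop(s,x0,y0,w,h,k,name):
    c=cv2.resize(s["color"][y0:y0+h,x0:x0+w,::-1],None,fx=k,fy=k,interpolation=cv2.INTER_CUBIC)
    for i in range(0,w,10): cv2.line(c,(i*k,0),(i*k,5 if (x0+i)%50 else 14),(0,0,255),1)
    for i in range(0,h,10): cv2.line(c,(0,i*k),(5 if (y0+i)%50 else 14,i*k),(0,0,255),1)
    cv2.imwrite("pics/"+name,c)
E
python3 - <<'E'
from h import *
s=snapshot("top"); crop(s,185,130,150,120,5,"c1.png")
for uv in((221,141),(328,170),(309,248),(197,215)): print(ray(s,uv,.046))
E
```

```text
[0.75833211 0.1386308  0.046     ]
[ 0.65863187 -0.22909415  0.046     ]
[ 0.39428824 -0.1617188   0.046     ]
[0.50195958 0.21515102 0.046     ]
```

View pics/c1.png

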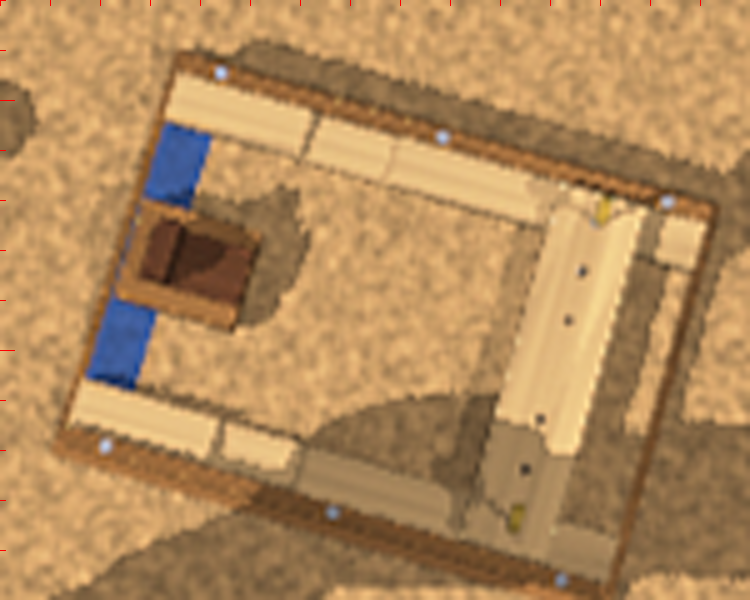

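The crop shows six screws on the lips. The far row is at crop (221,73), (443,137), (668,202) and the near row at (105,446), (333,512), (561,580). The brass pins are at (604,210) and (517,518), the post top edge is around (163,250), and the bolt is open.

```bash
python3 - <<'E'
from h import *
s=snapshot("top"); f=lambda c,z: ray(s,(185+(c[0]-2)/5,130+(c[1]-2)/5),z)
F=np.array([f(c,.046) for c in((221,73),(443,137),(668,202))]);N=np.array([f(c,.046) for c in((105,446),(333,512),(561,580))])
O=(F.mean(0)+N.mean(0))/2; d=(F[0]-F[2])+(N[0]-N[2]); y=d[:2]/np.linalg.norm(d[:2]); x=np.array([y[1],-y[0]])
print("O",O,"yaw",np.arctan2(x[1],x[0]),"len",np.linalg.norm(F[0]-F[2]),np.linalg.norm(N[0]-N[2]),"w",(F.mean(0)-N.mean(0))[:2]@x,(F.mean(0)-N.mean(0))[:2]@y)
M=lambda p:np.round([(p-O)[:2]@x,(p-O)[:2]@y],4)
for n,c,z in(("TL",(178,52),.046),("TR",(717,207),.046),("BL",(62,432),.046),("blockTL",(147,200),.05),("blockTR",(262,237),.05),("blockBR",(235,330),.05),("post far top",(180,222),.094),("post top farL",(157,218),.094),("postBL",(140,272),.094),("postBR",(167,282),.094),("tongue tipT",(260,245),.06),("tipB",(243,303),.06),
 ("fence TL",(556,205),.056),("fence TR",(645,210),.056),("f right",(575,455),.056),("f left",(497,418),.056),("f left low",(482,490),.056),("pin1",(604,210),.058),("pin2",(517,518),.058),("notchF -y",(392,160),.038),("notchF+y",(312,140),.038),("mark",(583,272),.056),("mark",(526,470),.056)):
    p=f(c,z);print(n,M(p),np.round(p[:2],4))
E
```

```text
O [ 0.57430713 -0.0049676   0.046     ] yaw -0.2792991328040935 len 0.31968021615138303 0.31908227490296937 w 0.2675228208776653 -0.0003406436745428722
TL [0.1399 0.1925] [0.7619 0.1415]
TR [ 0.1395 -0.1931] [ 0.6552 -0.229 ]
BL [-0.1334  0.1906] [0.4986 0.2151]
blockTL [0.0341 0.1818] [0.6572 0.1604]
blockTR [0.0317 0.099 ] [0.632  0.0814]
blockBR [-0.0346  0.0982] [0.5682 0.0989]
post far top [0.02   0.1497] [0.6348 0.1335]
post top farL [0.0183 0.1652] [0.6374 0.1488]
postBL [-0.0194  0.1653] [0.6012 0.1593]
postBR [-0.0208  0.1462] [0.5947 0.1413]
tongue tipT [0.0247 0.0977] [0.625  0.0822]
tipB [-0.0164  0.0973] [0.5853 0.0931]
fence TL [ 0.108  -0.0869] [ 0.6542 -0.1183]
fence TR [ 0.1217 -0.1458] [ 0.6511 -0.1786]
f right [-0.0516 -0.145 ] [ 0.4848 -0.1301]
f left [-0.0425 -0.0882] [ 0.5092 -0.078 ]
f left low [-0.0915 -0.0918] [ 0.461  -0.0679]
pin1 [ 0.1135 -0.119 ] [ 0.6506 -0.1506]
pin2 [-0.1029 -0.1191] [ 0.4426 -0.0911]
notchF -y [0.11   0.0295] [ 0.6882 -0.0069]
notchF+y [0.108  0.0865] [0.702  0.0484]
mark [ 0.0689 -0.1169] [ 0.6083 -0.1363]
mark [-0.0704 -0.1163] [ 0.4745 -0.0973]
```

Measurements fit the given sizes: jig origin is at about (0.574, -0.005) with yaw -0.279, fence centre at jig y ≈ -0.117, and post far face at ≈ +0.165. I'll swing round to behind the fence at height.

Emit:
arm_command(
  deltas=[
    [[-0.1, 1, 0, 0, 0, 0.46, -1], [-0.1, 1, 0, 0, 0, 0.46, -1], [-0.1, 1, 0, 0, 0, 0.46, -1], [-0.1, 1, 0, 0, 0, 0.46, -1], [-0.1, 1, 0, 0, 0, 0.46, -1], [-0.1, 1, 0, 0, 0, 0.46, -1], [-0.1, 1, 0, 0, 0, 0.46, -1], [-0.1, 1, 0, 0, 0, 0.46, -1]],
  ],
)

```text
time: 0.87
eef_pos: [0.3401, 0.5336, 0.3037]
ee_rot: [0.879, 0.477, -0.0, 0.0]
force: [-0.6, 1.1, 0.2]
opening: 0.0854
```

Emit:
arm_command(
  deltas=[
    [[-0.1, 1, 0, 0, 0, 0.46, -1], [-0.1, 1, 0, 0, 0, 0.46, -1], [-0.1, 1, 0, 0, 0, 0.46, -1], [-0.1, 1, 0, 0, 0, 0.46, -1], [-0.1, 1, 0, 0, 0, 0.46, -1], [-0.1, 1, 0, 0, 0, 0.46, -1], [-0.1, 1, 0, 0, 0, 0.46, -1], [-0.1, 1, 0, 0, 0, 0.46, -1]],
  ],
)

```text
time: 1.53
eef_pos: [0.4777, 0.3869, 0.304]
ee_rot: [0.944, 0.33, 0.0, 0.0]
force: [-0.8, -0.2, -0.3]
opening: 0.0854
```

Emit:
arm_command(
  deltas=[
    [[-0.1, 1, 0, 0, 0, 0.46, -1], [-0.1, 1, 0, 0, 0, 0.46, -1], [-0.1, 1, 0, 0, 0, 0.46, -1], [-0.1, 1, 0, 0, 0, 0.46, -1], [-0.1, 1, 0, 0, 0, 0.46, -1], [-0.1, 1, 0, 0, 0, 0.46, -1], [-0.1, 1, 0, 0, 0, 0.46, -1], [-0.1, 1, 0, 0, 0, 0.46, -1]],
  ],
)

```text
time: 2.2
eef_pos: [0.5614, 0.2052, 0.3039]
ee_rot: [0.985, 0.174, 0.0, 0.0]
force: [-0.3, 0.0, 0.0]
opening: 0.0857
```

Emit:
arm_command(
  deltas=[
    [[-0.1, 1, 0, 0, 0, 0.46, -1], [-0.1, 1, 0, 0, 0, 0.46, -1], [-0.1, 1, 0, 0, 0, 0.46, -1], [-0.1, 1, 0, 0, 0, 0.46, -1], [-0.1, 1, 0, 0, 0, 0.46, -1], [-0.1, 1, 0, 0, 0, 0.46, -1], [-0.1, 1, 0, 0, 0, 0.46, -1], [-0.1, 1, 0, 0, 0, 0.46, -1]],
  ],
)

```text
time: 2.87
eef_pos: [0.5834, 0.0063, 0.304]
ee_rot: [1.0, 0.015, 0.0, -0.0]
force: [0.2, 0.4, 0.0]
opening: 0.0854
```

```bash
cat >> h.py <<'E'
O=np.array([.5743,-.0050]);YAW=-.2793
def where(t=None,yaw=YAW):
    """state in jig frame; with target (jig x,y, z) print shift/turn in tool units"""
    o=observe();r=R.from_quat(o["ee_rot"]);X=np.array([np.cos(YAW),np.sin(YAW)]);Y=np.array([-X[1],X[0]])
    p=np.array(o["eef_pos"]);m=r.as_matrix();d=p[:2]-O
    print("t %.2f"%o["time"],"jig xyz",np.round([d@X,d@Y,p[2]],4),"toolx",round(np.arctan2(m[1,0],m[0,0]),4),"tilt",np.round(m[:2,2],4),"F jig",np.round([np.dot(o["force"][:2],X),np.dot(o["force"][:2],Y),o["force"][2]],2),"open",round(o["opening"],4),"q1,q7",np.round([o["q"][0],o["q"][6]],2))
    if t is not None:
        T=np.r_[O+t[0]*X+t[1]*Y,t[2]]; G=R.from_matrix(np.c_[np.r_[X,0],np.r_[-Y,0],[0,0,-1]])
        print("shift units",np.round(r.inv().apply(T-p)/.025,2),"turn units",np.round((r.inv()*G).as_rotvec(degrees=True)/5,2))
E
python3 -c "
from h import *
where((0,-.166,.25))"
```

```text
t 2.87 jig xyz [0.0056 0.0134 0.304 ] toolx 0.0295 tilt [0.     0.0001] F jig [0.12 0.49 0.03] open 0.0854 q1,q7 [-0.62  0.06]
shift units [-2.4   6.77  2.16] turn units [-0.   -0.    3.54]
```

Emit:
arm_command(
  deltas=[
    [[-0.3, 0.85, 0.4, 0, 0, 0.44, -1], [-0.3, 0.85, 0.4, 0, 0, 0.44, -1], [-0.3, 0.85, 0.4, 0, 0, 0.44, -1], [-0.2, 0.85, 0.4, 0, 0, 0.44, -1], [-0.2, 0.85, 0.4, 0, 0, 0.44, -1], [-0.1, 0.85, 0.4, 0, 0, 0.44, -1], [-0.1, 0.85, 0.4, 0, 0, 0.44, -1], [0, 0.85, 0.4, 0, 0, 0.44, -1]],
  ],
)

```text
time: 3.53
eef_pos: [0.5282, -0.1597, 0.2232]
ee_rot: [0.99, -0.138, 0.0, -0.0]
force: [-0.1, 0.1, 0.5]
opening: 0.0852
```

```bash
python3 -c "
from h import *
where((0,-.168,.14))"
```

```text
t 3.53 jig xyz [-0.0017 -0.1614  0.2232] toolx -0.2776 tilt [0.0001 0.0001] F jig [-0.17  0.04  0.49] open 0.0852 q1,q7 [-0.44  0.09]
shift units [0.07 0.26 3.33] turn units [-0.   -0.    0.02]
```

Emit:
arm_command(
  deltas=[
    [[0.07, 0.26, 0.8, 0, 0, 0, -1], [0, 0, 0.8, 0, 0, 0, -1], [0, 0, 0.8, 0, 0, 0, -1], [0, 0, 0.8, 0, 0, 0, -1], [0, 0, 0, 0, 0, 0, -1]],
  ],
)

```text
time: 3.95
eef_pos: [0.5268, -0.1648, 0.1403]
ee_rot: [0.991, -0.137, -0.003, 0.0]
force: [-1.1, 0.2, 0.1]
opening: 0.0851
```

```bash
python3 -c "
from h import *
where((0,-.168,.097))
s=snapshot('scene');crop(s,170,130,165,140,4,'c2.png')"
```

```text
t 3.95 jig xyz [-0.0016 -0.1667  0.1403] toolx -0.2755 tilt [-0.0055  0.0002] F jig [-1.08 -0.14  0.1 ] open 0.0851 q1,q7 [-0.38  0.18]
shift units [0.07 0.05 1.73] turn units [0.02 0.06 0.04]
```

View pics/c2.png

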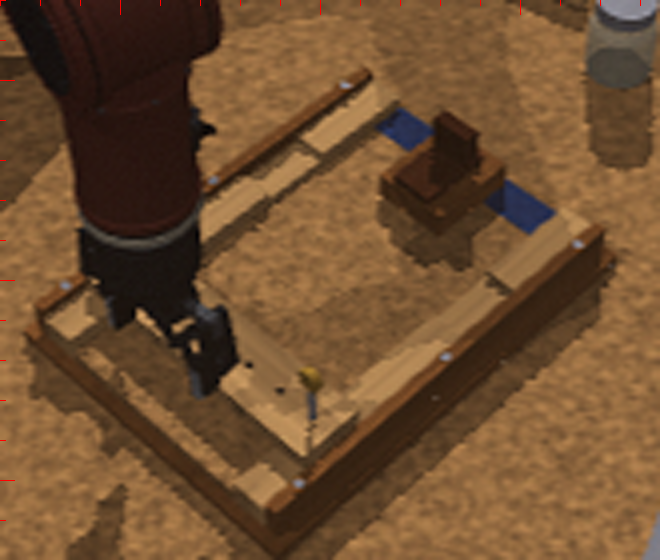

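Fingers look clear, behind the fence and between the pins. I'll lower behind the fence, watching force.

Emit:
arm_command(
  deltas=[
    [[0, 0.05, 0.6, 0, 0, 0, -1], [0, 0, 0.6, 0, 0, 0, -1], [0, 0, 0.6, 0, 0, 0, -1], [0, 0, 0, 0, 0, 0, -1]],
  ],
)

```text
time: 4.33
eef_pos: [0.528, -0.1658, 0.0979]
ee_rot: [0.991, -0.137, -0.001, 0.0]
force: [-0.5, 0.4, 0.2]
opening: 0.0853
```

```bash
python3 -c "
from h import *
where((0,-.1,.096))"
```

```text
t 4.33 jig xyz [-0.0002 -0.1673  0.0979] toolx -0.2742 tilt [-0.002  0.   ] F jig [-0.62  0.19  0.19] open 0.0853 q1,q7 [-0.34  0.22]
shift units [ 0.02 -2.69  0.08] turn units [0.01 0.02 0.06]
```

Emit:
arm_command(
  deltas=[
    [[0, -0.2, 0.05, 0, 0, 0.05, -1], [0, -0.2, 0, 0, 0, 0, -1], [0, -0.2, 0, 0, 0, 0, -1], [0, -0.2, 0, 0, 0, 0, -1], [0, -0.2, 0, 0, 0, 0, -1], [0, -0.2, 0, 0, 0, 0, -1], [0, -0.2, 0, 0, 0, 0, -1], [0, -0.2, 0, 0, 0, 0, -1]],
  ],
)

```text
time: 5.0
eef_pos: [0.5399, -0.1267, 0.0978]
ee_rot: [0.99, -0.139, 0.0, 0.0]
force: [0.5, -1.1, 0.8]
opening: 0.0855
```

```bash
python3 -c "
from h import *
where((0,0,.096))
s=snapshot('top');crop(s,185,130,150,120,5,'c3.png')"
```

```text
t 5.00 jig xyz [ 0.0005 -0.1264  0.0978] toolx -0.278 tilt [ 0.0001 -0.0001] F jig [ 0.74 -0.91  0.84] open 0.0855 q1,q7 [-0.41  0.14]
shift units [-0.01 -5.06  0.07] turn units [ 0.   -0.    0.02]
```

View pics/c3.png

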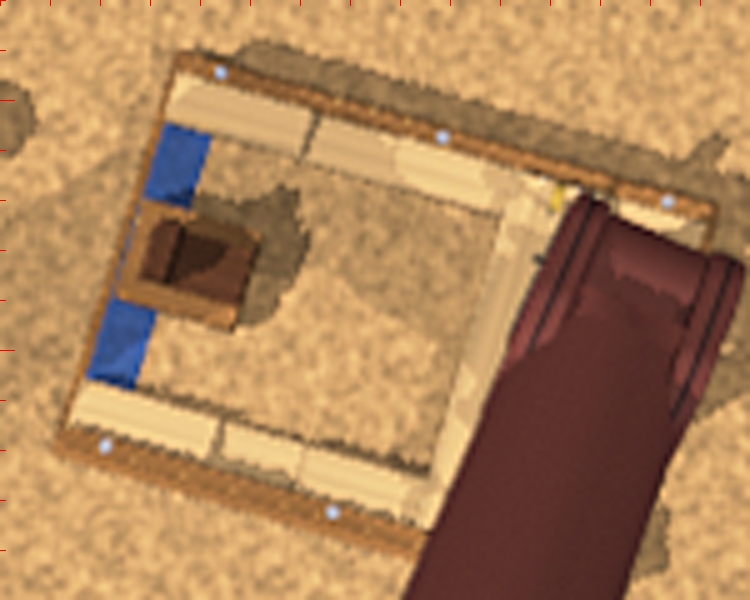

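The fence slid about 31 mm at roughly 1 N and stays square, with its front edge from (505,200) to (432,470). I'll keep pushing.

Emit:
arm_command(
  deltas=[
    [[0, -0.2, 0.05, 0, 0, 0, -1], [0, -0.2, 0, 0, 0, 0, -1], [0, -0.2, 0, 0, 0, 0, -1], [0, -0.2, 0, 0, 0, 0, -1], [0, -0.2, 0, 0, 0, 0, -1], [0, -0.2, 0, 0, 0, 0, -1], [0, -0.2, 0, 0, 0, 0, -1], [0, -0.2, 0, 0, 0, 0, -1]],
  ],
)

```text
time: 5.72
eef_pos: [0.5508, -0.0882, 0.0964]
ee_rot: [0.99, -0.139, -0.0, 0.0]
force: [0.6, -0.7, -0.9]
opening: 0.0855
```

Emit:
arm_command(
  deltas=[
    [[0, -0.2, 0, 0, 0, 0, -1], [0, -0.2, 0, 0, 0, 0, -1], [0, -0.2, 0, 0, 0, 0, -1], [0, -0.2, 0, 0, 0, 0, -1], [0, -0.2, 0, 0, 0, 0, -1], [0, -0.2, 0, 0, 0, 0, -1], [0, -0.2, 0, 0, 0, 0, -1], [0, -0.2, 0, 0, 0, 0, -1]],
  ],
)

```text
time: 6.38
eef_pos: [0.5618, -0.0498, 0.0964]
ee_rot: [0.99, -0.139, -0.0, 0.0]
force: [0.2, -0.7, -0.9]
opening: 0.0855
```

```bash
python3 -c "
from h import *
where((0,0.017,.096))"
```

```text
t 6.38 jig xyz [ 0.0003 -0.0465  0.0964] toolx -0.2781 tilt [-0.     -0.0001] F jig [ 0.42 -0.61 -0.85] open 0.0855 q1,q7 [-0.53 -0.  ]
shift units [-0.01 -2.54  0.02] turn units [0.   0.   0.01]
```

Emit:
arm_command(
  deltas=[
    [[0, -0.2, 0, 0, 0, 0, -1], [0, -0.2, 0, 0, 0, 0, -1], [0, -0.2, 0, 0, 0, 0, -1], [0, -0.2, 0, 0, 0, 0, -1], [0, -0.2, 0, 0, 0, 0, -1], [0, -0.2, 0, 0, 0, 0, -1], [0, -0.15, 0, 0, 0, 0, -1], [0, -0.1, 0, 0, 0, 0, -1]],
  ],
)

```text
time: 7.05
eef_pos: [0.5718, -0.0148, 0.0965]
ee_rot: [0.99, -0.138, 0.0, -0.0]
force: [-0.7, -0.4, 0.7]
opening: 0.0855
```

```bash
python3 -c "
from h import *
where((0,0.017,.096))
s=snapshot('scene');crop(s,170,130,165,140,4,'c4.png')"
```

```text
t 7.05 jig xyz [ 0.0003 -0.0101  0.0965] toolx -0.2778 tilt [0.0001 0.    ] F jig [-0.51 -0.6   0.66] open 0.0855 q1,q7 [-0.57 -0.06]
shift units [-0.01 -1.09  0.02] turn units [-0.   -0.    0.02]
```

View pics/c4.png

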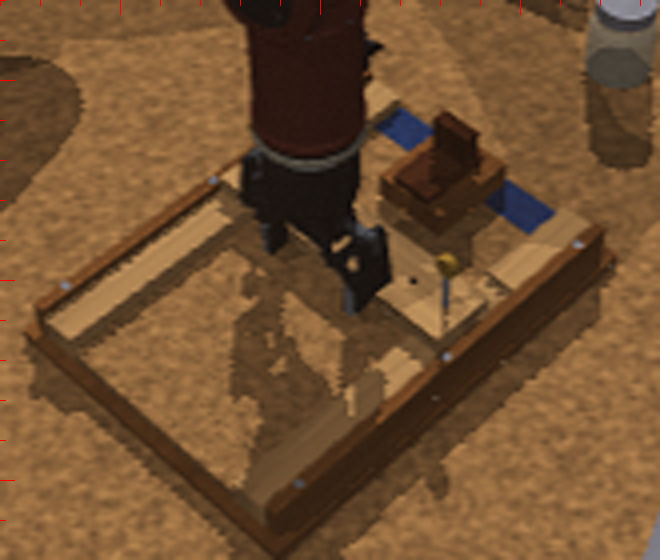

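The fence is at the notch, square, with its pin head at crop (447,262). From here I'll push slowly and watch the force.

Emit:
arm_command(
  deltas=[
    [[0, -0.1, 0, 0, 0, 0, -1], [0, -0.1, 0, 0, 0, 0, -1], [0, -0.1, 0, 0, 0, 0, -1], [0, -0.1, 0, 0, 0, 0, -1], [0, -0.1, 0, 0, 0, 0, -1], [0, -0.1, 0, 0, 0, 0, -1], [0, -0.1, 0, 0, 0, 0, -1], [0, -0.1, 0, 0, 0, 0, -1]],
  ],
)

```text
time: 7.77
eef_pos: [0.5772, 0.004, 0.0964]
ee_rot: [0.99, -0.139, -0.0, 0.0]
force: [-0.2, -0.4, -0.5]
opening: 0.0854
```

Emit:
arm_command(
  deltas=[
    [[0, -0.06, 0, 0, 0, 0, -1], [0, -0.06, 0, 0, 0, 0, -1], [0, -0.06, 0, 0, 0, 0, -1], [0, -0.06, 0, 0, 0, 0, -1]],
  ],
)

```text
time: 8.1
eef_pos: [0.5788, 0.0096, 0.0964]
ee_rot: [0.99, -0.139, 0.0, 0.0]
force: [-0.2, -1.0, -0.5]
opening: 0.0855
```

```bash
python3 -c "
from h import *
where((0,0.017,.096))"
```

```text
t 8.10 jig xyz [0.0003 0.0153 0.0964] toolx -0.2783 tilt [-0.     -0.0001] F jig [ 0.08 -1.07 -0.54] open 0.0855 q1,q7 [-0.61 -0.1 ]
shift units [-0.01 -0.07  0.02] turn units [ 0.   -0.    0.01]
```

Emit:
arm_command(
  deltas=[
    [[0, -0.06, 0, 0, 0, 0, -1], [0, -0.06, 0, 0, 0, 0, -1]],
  ],
)

```text
time: 8.27
eef_pos: [0.5796, 0.0125, 0.0964]
ee_rot: [0.99, -0.139, 0.0, 0.0]
force: [-0.3, -1.2, 0.4]
opening: 0.085
```

Emit:
arm_command(
  deltas=[
    [[0, -0.06, 0, 0, 0, 0, -1], [0, -0.06, 0, 0, 0, 0, -1]],
  ],
)

```text
time: 8.43
eef_pos: [0.5802, 0.0146, 0.0964]
ee_rot: [0.99, -0.139, -0.0, 0.001]
force: [-4.0, -7.0, 2.6]
opening: 0.0854
```

```bash
python3 -c "
from h import *
where((0,0.017,.096))
s=snapshot('scene');crop(s,230,140,100,90,6,'c5.png')"
```

```text
t 8.43 jig xyz [0.0002 0.0204 0.0964] toolx -0.2789 tilt [-0.0006 -0.001 ] F jig [-1.88 -7.82  2.64] open 0.0854 q1,q7 [-0.61 -0.11]
shift units [-0.01  0.14  0.02] turn units [0.01 0.   0.  ]
```

View pics/c5.png

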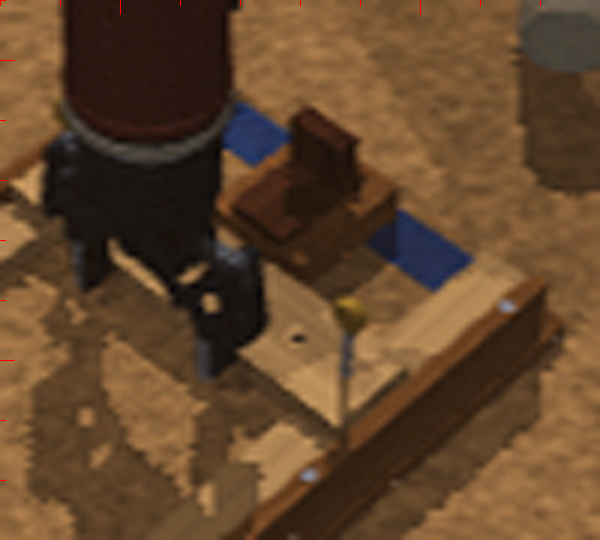

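The force stepped to 8 N with the tool at the expected stop (fence centre ≈ 0.061). I'll back off, rise, and check that the fence is seated.

Emit:
arm_command(
  deltas=[
    [[0, 0.2, 0, 0, 0, 0, -1], [0, 0.5, 0, 0, 0, 0, -1], [0, 0.5, 0, 0, 0, 0, -1], [0, 0.3, -0.5, 0, 0, 0, -1], [0, 0, -1, 0, 0, 0, -1], [0, 0, -1, 0, 0, 0, -1], [0, 0, -1, 0, 0, 0, -1], [0, 0, -1, 0, 0, 0, -1]],
  ],
)

```text
time: 9.15
eef_pos: [0.5697, -0.0221, 0.2111]
ee_rot: [0.99, -0.139, 0.0, -0.0]
force: [0.4, 0.8, 0.5]
opening: 0.0852
```

Emit:
arm_command(
  deltas=[
    [[0, 1, -0.5, 0, 0, 0, 1], [0, 1, 0, 0, 0, 0, 1], [0, 1, 0, 0, 0, 0, 1], [0, 1, 0, 0, 0, 0, 1], [0, 1, 0, 0, 0, 0, 1], [0, 1, 0, 0, 0, 0, 1], [0, 1, 0, 0, 0, 0, 1], [0, 1, 0, 0, 0, 0, 1]],
  ],
)

```text
time: 9.82
eef_pos: [0.5141, -0.2151, 0.2225]
ee_rot: [0.99, -0.139, 0.0, -0.0]
force: [0.0, -0.2, 0.8]
opening: -0.0004
```

```bash
python3 -c "
from h import *
where((0,0.2,.2))
s=snapshot('scene');a=snapshot('top');crop(s,200,140,130,120,6,'t1.png');crop(a,185,130,100,120,6,'t2.png')
x=cv2.imread('pics/t1.png')[:600,:780];y=cv2.imread('pics/t2.png')
cv2.imwrite('pics/c6.png',cv2.resize(x,(780,600)));cv2.imwrite('pics/c7.png',y[:600])"
```

```text
t 9.82 jig xyz [ 0.     -0.2186  0.2225] toolx -0.2794 tilt [0.001  0.0004] F jig [ 0.09 -0.2   0.78] open -0.0004 q1,q7 [-0.38  0.22]
shift units [ -0.   -16.74   0.91] turn units [-0.01 -0.01 -0.  ]
```

View pics/c6.png

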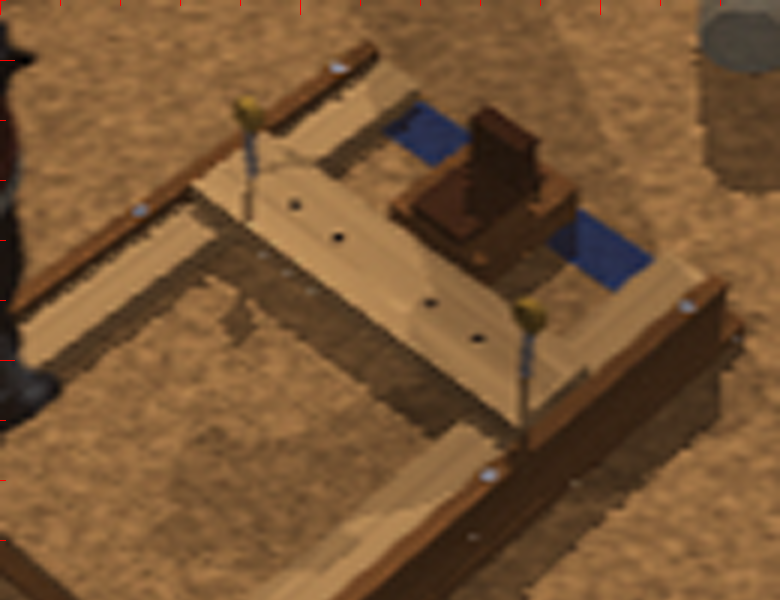

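View pics/c7.png

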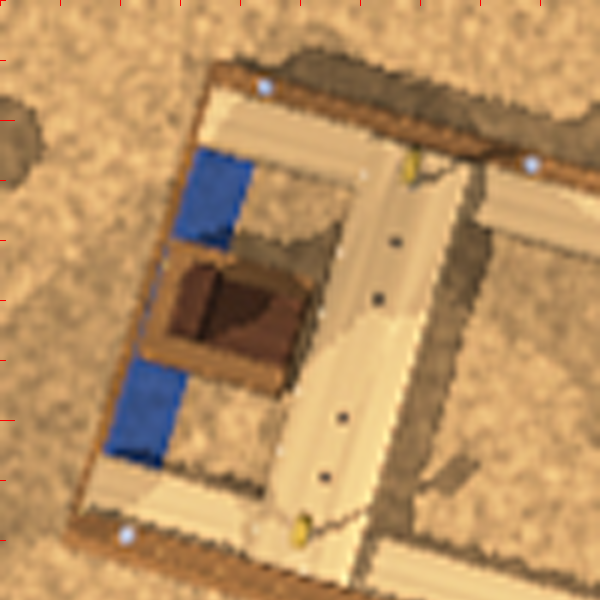

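Both views show the fence in the notches and the bolt open. Marker holes are at (295,205), (338,238), (430,303) and (477,338) in the scene crop, and (396,242), (378,300), (343,418) and (325,477) in the top crop. I'll triangulate their height.

```bash
python3 - <<'E'
from h import *
s=snapshot("scene");a=snapshot("top")
X=np.array([np.cos(YAW),np.sin(YAW)]);Y=np.array([-X[1],X[0]])
def tri(u,v):
    A=[];e=[]
    for c,p in((s,u),(a,v)):
        e.append(ray(c,p,0));d=e[-1]-c["eye"];A.append(d/np.linalg.norm(d))
    t=np.linalg.lstsq(np.c_[A[0],-A[1]],e[1]-e[0],rcond=None)[0]
    P,Q=e[0]+t[0]*A[0],e[1]+t[1]*A[1];m=(P+Q)/2;d=m[:2]-O
    return np.round([d@X,d@Y,m[2],np.linalg.norm(P-Q)],4)
f=lambda c,o:(o[0]+(c[0]-2.5)/6,o[1]+(c[1]-2.5)/6)
S=[(295,205),(338,238),(430,303),(477,338),(338,68),(488,474)];T=[(396,242),(378,300),(343,418),(325,477),(264,87),None]
for u,v in zip(S,T):
    if v: print(tri(f(u,(200,140)),f(v,(185,130))), [np.round([(ray(a,f(v,(185,130)),z)[:2]-O)@Y],4) for z in(.049,.056)])
# post top far edge from the top view
for c in((188,263),(172,330),(218,265),(200,340)):
    p=ray(a,f(c,(185,130)),.094)[:2]-O; print("post",np.round([p@X,p@Y],4))
E
```

```text
[0.0269 0.0214 0.1688 0.0763] [array([0.0616]), array([0.0611])]
[0.0129 0.0411 0.1095 0.0407] [array([0.0619]), array([0.0614])]
[-0.0161  0.0837 -0.0155  0.0454] [array([0.0617]), array([0.0612])]
[-0.0305  0.106  -0.0815  0.0946] [array([0.0618]), array([0.0614])]
[0.0503 0.0711 0.2639 0.1383] [array([0.16]), array([0.1591])]
post [0.0175 0.1652]
post [-0.0207  0.1627]
post [0.0211 0.149 ]
post [-0.0216  0.1463]
```

The large residuals come from pairing the holes in the wrong order (the scene's left is the robot side), so I'll redo it reversed.

```bash
python3 - <<'E'
from h import *
s=snapshot("scene");a=snapshot("top")
X=np.array([np.cos(YAW),np.sin(YAW)]);Y=np.array([-X[1],X[0]])
def tri(u,v):
    A=[];e=[]
    for c,p in((s,u),(a,v)):
        e.append(ray(c,p,0));d=e[-1]-c["eye"];A.append(d/np.linalg.norm(d))
    t=np.linalg.lstsq(np.c_[A[0],-A[1]],e[1]-e[0],rcond=None)[0]
    P,Q=e[0]+t[0]*A[0],e[1]+t[1]*A[1];m=(P+Q)/2;d=m[:2]-O
    return np.round([d@X,d@Y,m[2],np.linalg.norm(P-Q)],4)
f=lambda c,o:(o[0]+(c[0]-2.5)/6,o[1]+(c[1]-2.5)/6)
S=[(295,205),(338,238),(430,303),(477,338),(338,68),(687,306)];T=[(325,477),(343,418),(378,300),(396,242),(126,535),(264,87)]
for u,v in zip(S,T): print(tri(f(u,(200,140)),f(v,(185,130))))
where((0,.21,.25))
E
```

```text
[-0.0713  0.0621  0.0485  0.0005]
[-0.0366  0.0618  0.0477  0.    ]
[0.0336 0.0621 0.0484 0.0003]
[0.0686 0.0619 0.0479 0.0005]
[-0.134   0.1604  0.0448  0.0003]
[1.345e-01 1.607e-01 4.470e-02 1.000e-04]
t 10.12 jig xyz [ 0.0005 -0.2157  0.2218] toolx -0.2776 tilt [0.0005 0.0006] F jig [ 0.19 -0.66  0.38] open 0.0 q1,q7 [-0.38  0.22]
shift units [ 1.000e-02 -1.703e+01 -1.110e+00] turn units [-0.01 -0.    0.02]
```

The fence top is at 48 mm at all four holes (49 expected, 56 if not dropped) and y is 0.062. So it is flat, square and seated. Next I carry the closed hand over to the far side of the post.

Emit:
arm_command(
  deltas=[
    [[0, -1, -0.5, 0, 0, 0, 1], [0, -1, -0.5, 0, 0, 0, 1], [0, -1, 0, 0, 0, 0, 1], [0, -1, 0, 0, 0, 0, 1], [0, -1, 0, 0, 0, 0, 1], [0, -1, 0, 0, 0, 0, 1], [0, -1, 0, 0, 0, 0, 1], [0, -1, 0, 0, 0, 0, 1]],
  ],
)

```text
time: 10.78
eef_pos: [0.5702, -0.0181, 0.2466]
ee_rot: [0.99, -0.138, -0.0, -0.0]
force: [0.7, -0.6, -0.3]
opening: 0.0
```

Emit:
arm_command(
  deltas=[
    [[0, -1, 0, 0, 0, 0, 1], [0, -1, 0, 0, 0, 0, 1], [0, -1, 0, 0, 0, 0, 1], [0, -1, 0, 0, 0, 0, 1], [0, -1, 0, 0, 0, 0, 1], [0, -1, 0, 0, 0, 0, 1], [0, -1, 0, 0, 0, 0, 1], [0, -0.9, 0, 0, 0, 0, 1]],
  ],
)

```text
time: 11.45
eef_pos: [0.624, 0.1725, 0.2464]
ee_rot: [0.991, -0.137, -0.0, -0.0]
force: [0.3, 0.2, 0.4]
opening: 0.0001
```

Emit:
arm_command(
  deltas=[
    [[0, -0.4, 0, 0, 0, 0, 1], [0, 0, 0, 0, 0, 0, 1]],
  ],
)

```text
time: 11.62
eef_pos: [0.6266, 0.1828, 0.2459]
ee_rot: [0.991, -0.136, -0.0, -0.0]
force: [0.2, 0.4, 0.2]
opening: 0.0
```

```bash
python3 -c "
from h import *
where((0,.196,.141))"
```

```text
t 11.62 jig xyz [-0.0015  0.195   0.2459] toolx -0.2727 tilt [-0.0008  0.0004] F jig [0.12 0.41 0.16] open 0.0 q1,q7 [-0.81 -0.43]
shift units [ 0.06 -0.04  4.19] turn units [-0.    0.01  0.08]
```

Emit:
arm_command(
  deltas=[
    [[0.06, 0, 0.8, 0, 0, 0.08, 1], [0, 0, 0.8, 0, 0, 0, 1], [0, 0, 0.8, 0, 0, 0, 1], [0, 0, 0.8, 0, 0, 0, 1], [0, 0, 0.6, 0, 0, 0, 1], [0, 0, 0.4, 0, 0, 0, 1], [0, 0, 0, 0, 0, 0, 1]],
  ],
)

```text
time: 12.2
eef_pos: [0.6273, 0.1769, 0.1395]
ee_rot: [0.99, -0.143, -0.001, 0.001]
force: [-0.2, 0.3, 0.9]
opening: 0.0003
```

```bash
python3 -c "
from h import *
where((0,.134,.141))"
```

```text
t 12.20 jig xyz [0.0008 0.1895 0.1395] toolx -0.2862 tilt [-0.003  -0.0018] F jig [-0.32  0.22  0.86] open 0.0003 q1,q7 [-0.78 -0.39]
shift units [-0.02  2.22 -0.05] turn units [ 0.03  0.03 -0.08]
```

Emit:
arm_command(
  deltas=[
    [[0, 0.15, -0.05, 0, 0, -0.08, 1], [0, 0.15, 0, 0, 0, 0, 1], [0, 0.15, 0, 0, 0, 0, 1], [0, 0.15, 0, 0, 0, 0, 1], [0, 0.15, 0, 0, 0, 0, 1], [0, 0.15, 0, 0, 0, 0, 1], [0, 0.15, 0, 0, 0, 0, 1], [0, 0.15, 0, 0, 0, 0, 1]],
  ],
)

```text
time: 12.87
eef_pos: [0.6204, 0.1496, 0.143]
ee_rot: [0.99, -0.138, 0.0, -0.0]
force: [1.4, 1.8, 0.9]
opening: -0.0001
```

```bash
python3 -c "
from h import *
where((0,.134,.141))"
```

```text
t 12.87 jig xyz [0.0017 0.1613 0.143 ] toolx -0.2778 tilt [0.0007 0.0006] F jig [0.84 2.1  0.91] open -0.0001 q1,q7 [-0.75 -0.35]
shift units [-0.07  1.09  0.08] turn units [-0.01 -0.01  0.02]
```

Contact shows at 2 N, so the bolt is sliding. I'll continue to the stop.

Emit:
arm_command(
  deltas=[
    [[-0.07, 0.15, 0.08, 0, 0, 0, 1], [0, 0.15, 0, 0, 0, 0, 1], [0, 0.15, 0, 0, 0, 0, 1], [0, 0.15, 0, 0, 0, 0, 1], [0, 0.15, 0, 0, 0, 0, 1], [0, 0.1, 0, 0, 0, 0, 1], [0, 0.1, 0, 0, 0, 0, 1]],
  ],
)

```text
time: 13.45
eef_pos: [0.6117, 0.1269, 0.1404]
ee_rot: [0.99, -0.139, -0.0, 0.0]
force: [0.5, 2.4, -1.7]
opening: 0.0002
```

Emit:
arm_command(
  deltas=[
    [[0, 0.06, 0, 0, 0, 0, 1], [0, 0.06, 0, 0, 0, 0, 1]],
  ],
)

```text
time: 13.62
eef_pos: [0.6113, 0.1259, 0.1406]
ee_rot: [0.99, -0.138, 0.0, -0.001]
force: [4.3, 9.9, -4.5]
opening: 0.0002
```

```bash
python3 -c "
from h import *
where((0,.134,.141))"
```

```text
t 13.62 jig xyz [-0.0005  0.136   0.1406] toolx -0.2771 tilt [0.0006 0.002 ] F jig [ 1.42 10.69 -4.52] open 0.0002 q1,q7 [-0.74 -0.32]
shift units [ 0.02  0.08 -0.02] turn units [-0.02 -0.    0.03]
```

Emit:
arm_command(
  deltas=[
    [[0, 0.06, 0, 0, 0, 0, 1], [0, 0, 0, 0, 0, 0, 1]],
  ],
)

```text
time: 13.78
eef_pos: [0.6112, 0.1257, 0.1406]
ee_rot: [0.99, -0.138, 0.001, -0.002]
force: [4.6, 9.4, -6.8]
opening: 0.0001
```

Emit:
arm_command(
  deltas=[
    [[0, -0.4, 0, 0, 0, 0, 1], [0, -0.6, 0, 0, 0, 0, 1], [0, -0.6, -0.4, 0, 0, 0, 1], [0, 0, -1, 0, 0, 0, 1], [0, 0, -1, 0, 0, 0, 1], [0, 0, -1, 0, 0, 0, 1], [0, -0.5, -1, 0, 0, 0, 1], [0, -1, -0.5, 0, 0, 0, 1]],
  ],
)

```text
time: 14.45
eef_pos: [0.6334, 0.1947, 0.2672]
ee_rot: [0.99, -0.141, 0.002, -0.0]
force: [1.8, 0.2, 0.3]
opening: 0.0002
```

Emit:
arm_command(
  deltas=[
    [[0, -1, 0, 0, 0, 0, 1], [0, -1, 0, 0, 0, 0, 1], [0, -1, 0, 0, 0, 0, 1], [0, -1, 0, 0, 0, 0, 1], [0, -1, 0, 0, 0, 0, 1], [0, -1, 0, 0, 0, 0, 1], [0, 0, 0, 0, 0, 0, 1], [0, 0, 0, 0, 0, 0, 1]],
  ],
)

```text
time: 15.12
eef_pos: [0.6728, 0.3442, 0.262]
ee_rot: [0.991, -0.137, -0.0, 0.001]
force: [0.0, -1.0, -0.9]
opening: -0.0002
```

```bash
python3 -c "
from h import *
where()
a=snapshot('top');crop(a,185,130,100,100,6,'c8.png')
s=snapshot('scene');crop(s,200,140,130,100,6,'c9.png')"
```

```text
t 15.12 jig xyz [-0.0016  0.3628  0.262 ] toolx -0.2751 tilt [-0.001  -0.0011] F jig [ 0.32 -0.98 -0.85] open -0.0002 q1,q7 [-0.87 -0.61]
```

View pics/c8.png

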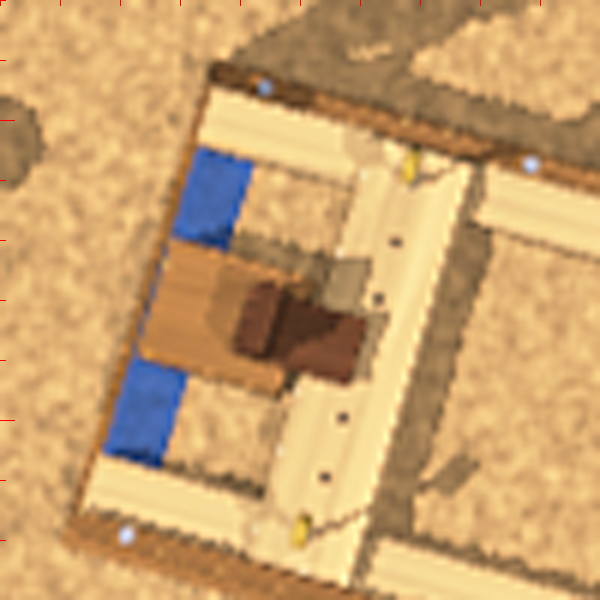

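View pics/c9.png

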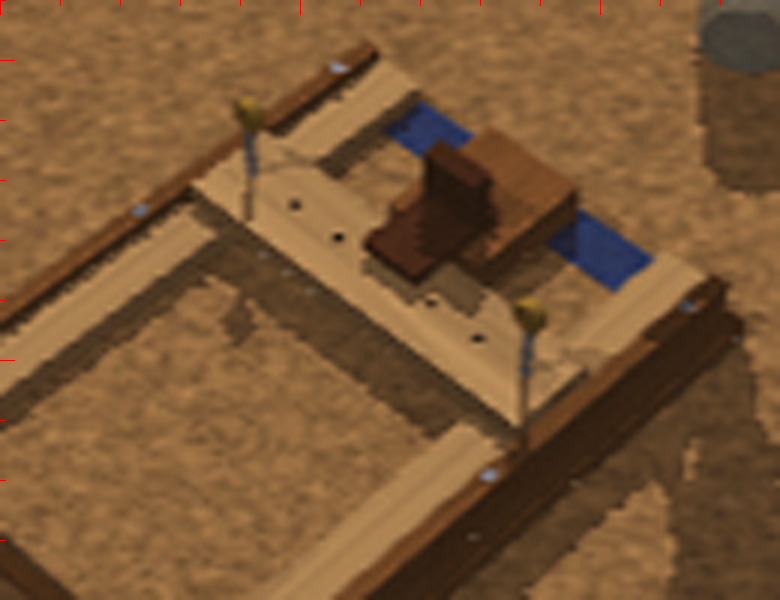

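The tongue lies over the fence, with its tip from (370,318) to (353,385). The holes are at the same pixels as before. I'll compute the overlap and hand in.

```bash
python3 - <<'E'
from h import *
a=snapshot("top");Y=np.array([-np.sin(YAW),np.cos(YAW)])
y=[(ray(a,(185+(c[0]-2.5)/6,130+(c[1]-2.5)/6),z)[:2]-O)@Y for c,z in(((370,318),.06),((353,385),.06),((253,283),.094),((235,350),.094))]
print(np.round(y,4))
if max(y[:2])<.0705 or np.mean(y[2:])<.129: print(hand_in())
E
```

```text
[0.0626 0.0609 0.1276 0.1262]
the job is handed in; nothing more can be done
None
```

The fence is seated in both notches and the bolt is locked over it. I handed the job in at about 15 s, and it gave no verdict.

- **Fence:** I pushed it along the rails with both open fingers at about 1 N. The force rose to 8 N when it met the notch end. Two-view measurement of its four marker holes put its top at 48 mm (49 expected when seated). It sat about 2 mm past the notch centre, level and square. After the locking push the holes were at the same pixels.
- **Bolt:** I pushed the post at about 2 N until it stopped hard at about 10 N. Its far face moved from jig y ≈ 0.164 to ≈ 0.127 m, and the tool was at 0.136 m when it stopped, which suggests 37–39 mm of travel in that push plus 0–8 mm at the start. The tongue tip is at ≈ 0.062 m, overlapping the fence edge by about 30 mm (27 expected).
- **Bystanders:** I never took the hand near the hammer, whetstone or jar and felt no contact with them. I did not re-measure where they stand.
- **Hand:** it finished clear, about 0.26 m above the table and past the bolt end of the jig.

One check disagreed at first. My first height measurement of the holes failed because I had paired them in reverse order between the two views. Pairing them correctly brought the mismatch to 0.5 mm or less.

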